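# Run the seam pick along the board and snap it into its safety cap

### The job

Take the seam pick out of its wooden rest and run its point slowly, a few centimetres a second, down in the groove along the seam of the two-piece chopping board, from the left end to the right end (as the robot sees it). Then push the pick, point down, into its safety cap on the round stand: press past the click until the flange sits fully home on the cap's rim, without ramming it. Leave the loose food and kitchen things where they are, and finish still holding the pick and still pressing it firmly down into the cap: do not let go.

Things in the scene. Friction and masses are not known exactly. Their poses are not given: they have to be found in the camera images.
- pick: The seam pick, 108 mm long, 80 g, loose: steel pin, ferrule and flange below, black handle above. Origin at the point of its pin; own z runs up the handle. It starts upright, point down in the rest, hanging by its flange, its point 8 mm above the counter; lift it at least 50 mm to come free. Pin 5 mm diameter, from the point to 22 mm.
- pick_flange (a point): Centre of the underside of the pick's flange (26 mm diameter, 4 mm thick), 46 mm above the point. Below it: neck 9 mm diameter (36 to 46 mm from the point), then the ferrule, 14 mm diameter from 34 down to 32 mm, tapering in a cone to 8 mm at 22 mm.
- pick_grip (a point): Place to grip on the pick, on its axis, 82 mm above the point: the black handle is square, 20 x 20 mm, flat sides facing the pick's own x and y, and reaches from 50 to 108 mm above the point.
- rest: Wooden block 70 x 70 x 54 mm high with an upright through hole of 19 mm diameter in the middle that holds the pick. Origin at the centre of its underside, z up. Fixed. It stands to the robot's left or right of the board, with the cap stand on the other side.
- board: Two-piece wooden chopping board, 120 mm (own x) x 230 mm (own y) x 22 mm high, fixed. Origin at the centre of its underside; own y points to the left end of the seam, z up. Down its middle, along own y, runs the seam: an open groove 12 mm wide and 10 mm deep (floor at 12 mm above the counter, board's top at 22 mm), 190 mm long, closed at both ends by 20 mm blocks.
- seam_left (a point): Point on the groove's floor, on its centre line, 10 mm inside its left end; axes as the board's.
- seam_mid (a point): Point on the groove's floor at the middle of its length; axes as the board's.
- seam_right (a point): Point on the groove's floor, on its centre line, 10 mm inside its right end; axes as the board's.
- cap_stand: Fixed round steel stand, 84 mm diameter, that carries the grey safety cap upright on a rubber cushion in its middle. Origin at the centre of its underside, z up. The cap is a tube 29 mm outer diameter, 58 mm tall, open at the top, with a 17 mm bore 54 mm deep; its rim is 82 mm above the counter when unloaded.
- cap_rim (a point): Centre of the cap's mouth at its rim; sinks with the cap. z up. Four sprung steel noses, centred 5 mm below the rim, leave 9.5 mm between them in the bore; the ferrule must be forced past (10 to 15 N, the cap sinking about 4 mm), then the force drops away: the click. Push on another 3 to 4 mm till the flange meets the rim and force builds again.
- cap (a joint): How far the cap has been pressed down on its cushion, m: 0 unloaded, at most 0.010. It starts to sink at about 1 N and then takes 2.5 N per mm.
- lemon_1: Yellow lemon, 71 x 53 x 51 mm, loose, a bystander. Origin at the centre of its underside.
- garlic_1: Garlic bulb, 56 mm, loose, a bystander. Origin at the centre of its underside.
- egg_timer: Wind-up kitchen timer, 63 mm diameter, 50 mm high, loose, a bystander. Origin at the centre of its underside.
- portion_cup: Empty clear plastic cup, 92 mm diameter, 68 mm high, loose, a bystander. Origin at the centre of its underside.
- tomato_1: Tomato, 65 mm, loose, a bystander. Origin at the centre of its underside.
Not all that is in view belongs to the job. Of the things like the pick, leave any that is purple or yellow; of the rest the larger one is meant.

How it is judged:
By the outcome, as a careful person would: the job done as asked, in the order asked, and still so for the second after the job is handed in, while the arm keeps its last pose, push and grip.
It also fails if it takes over 72 s, if anything falls off the work surface, if the arm or the gripper's body presses on something with over 40 N, if the wrist force passes 120 N, or if a joint passes its speed limit or range.

### The arm

A 6-joint arm with a two-finger parallel gripper is mounted at the origin on a cart in front of the work surface, level with it; the furniture and walls round the work are solid. World frame = base frame: x ahead of the robot, y to its left, z up, the work surface at z = 0. Lengths are in m, angles in rad, forces in N, time in s.
With the tool pointing down it reaches from about 0.325 to 0.775 m from the base axis. Payload 9.3 kg.
Tool frame: the origin (TCP) lies on the centre line of the jaws, within the pads' length; the fingertips stand 14 mm ahead of it and the grasp point (between the pads) lies 5 mm behind it; x points along the fingers, y is the direction in which the jaws open and shut, and the axes are right-handed (so a half turn about x gives the same grasp; the last joint's range is limited). The gripper opens to 85 mm and grips with 20 to 120 N. Pads are 22 mm wide; open, the fingers measure 114 mm over their backs; the gripper's body (76 mm by 85 mm) begins 54 mm behind the grasp point. The pads swing forward as they close: fully open they stand 13 mm farther back than shut.
Start: joints at [0.988, 0.259, 0.021, 1.334, 0, 1.418], TCP at [0.229, 0.5, 0.21] pointing down, gripper open.
Joint ranges: [-3.04, 3.04], [-0.91, 1.82], [-1.04, 1.36], [-1.92, 1.95], [-1.52, 1.45], [-3.14, 3.14]. Speed limits (rad/s): [2.22, 2.22, 2.79, 3.14, 3.14, 3.14].

### API

Orientations are given as a unit quaternion [w, x, y, z].
In Python, from bench import move_to, move_l, goto_joints, let_go, clamp, hold, ik, get_state, camera, PlanningError, job_done gives the robot as it stands. The module is installed in compiled form; this text tells all that it offers. Calls block until the motion is done:
- move_to(position, orientation): joint-space move of the TCP to a pose.
- move_l(position, orientation=None, max_speed=0.15, force_limit=None): straight line of the TCP; orientation=None keeps the orientation; max_speed is the mean speed in m/s. With force_limit (N) it stops when the force on the tool has changed by that much, and returns True; else False.
- goto_joints(angles): joint-space move.
- let_go() and clamp(): open the fingers fully, or close them until they stop; the grip force is fixed at half the most.
- hold(seconds).
- ik(position, orientation): joint angles nearest the present ones, or None.
- get_state(): the state.
- camera(name): name is "side" or "top"; returns a dict with "img" (400x640x3 uint8, red, green, blue), "z_map" (400x640 float32, m along the optical axis (not along the pixel's ray), 0 where there is no reading), "vertical_fov" (degrees; the focal length in pixels is half the picture's height over the tangent of half this angle, whatever the lens; pixels are square), "cx", "cy" (the principal point, pixels), "view" (4x4, takes a point from world to camera coordinates). Camera axes: x right, y down, z forward; pixel columns grow to the right and rows downward; lengths in m; the calibration is good to about 2 mm. A picture is of the moment at which its call begins.
A pose or a line that the arm cannot do raises PlanningError and nothing moves.
- job_done(): hands the job in, once; it reports no verdict.
The state is a dict: "t": time; "q": joint angles; "dq": joint speeds; "joint_torque": joint torques, N m; "eef_pos": TCP position; "orientation": TCP orientation; "contact_force": force on the tool from outside, world axes, zero at the start; "torque": the same for the moment, N m; "finger_gap": opening from 0.0 (shut) to 1.0 (fully open).
Only numpy, scipy, OpenCV 4.12 (cv2) and the standard library are available. Lean on these libraries where they do the work, as an engineer would, in place of code of your own. Each camera call takes 0.05 s, during which the arm holds its last target. There are 200 camera calls.

## Working session

There is one attempt and no reset: what is moved stays moved. The work goes in short steps, each a Python script; the robot and the scene stay as the last script left them, time stands still between calls to the robot, and variables do not carry over. Pictures are saved under pics/ and viewed, about 8 in all and at most 12, crops included, and the job is handed in when it is done.

```bash
mkdir -p pics; cat > h.py <<'E'
import numpy as np, cv2
from bench import *
def snap(n):
    c=camera(n); c['f']=200/np.tan(np.radians(c['vertical_fov'])/2); return c
def world(c):
    z=c['z_map'].astype(float); v,u=np.mgrid[0:400,0:640]
    p=np.stack([(u-c['cx'])/c['f']*z,(v-c['cy'])/c['f']*z,z,np.ones_like(z)],-1)
    w=p@np.linalg.inv(c['view']).T
    w=w[...,:3]; w[z==0]=np.nan; return w
def proj(c,p):
    q=c['view']@np.append(p,1); return q[0]/q[2]*c['f']+c['cx'],q[1]/q[2]*c['f']+c['cy']
def save(c,name,box=None,s=1):
    im=c['img'][...,::-1]
    if box: x0,y0,x1,y1=box; im=im[y0:y1,x0:x1]
    cv2.imwrite('pics/'+name,cv2.resize(im,None,fx=s,fy=s,interpolation=cv2.INTER_CUBIC))
E
python3 - <<'E'
from h import *
import pickle
for n in('top','side'):
    c=snap(n); save(c,n+'0.png'); pickle.dump(c,open(n+'0.pkl','wb')); print(n,c['view'].round(3).tolist(),c['f'],c['cx'],c['cy'])
s=get_state();print(s['t'],s['eef_pos'],s['orientation'],s['contact_force'],s['finger_gap'])
E
```

```text
top [[0.011, -0.999, 0.034, -0.067], [-0.984, -0.016, -0.179, 0.509], [0.179, -0.031, -0.983, 1.158], [0.0, 0.0, 0.0, 1.0]] 421.90143717115643 318.3557035378418 196.50096480432177
side [[0.999, 0.044, -0.008, -0.514], [0.016, -0.514, -0.858, 0.046], [-0.042, 0.857, -0.514, 1.291], [0.0, 0.0, 0.0, 1.0]] 467.46830748907286 314.1953778560698 200.58159270792473
0.1 [0.22901822 0.49974039 0.2097274 ] [ 0.69069151  0.15038184  0.69099732 -0.15117293] [-0.08951168 -1.38109617  0.67371596] 1.0003935910994828
```

View pics/top0.png

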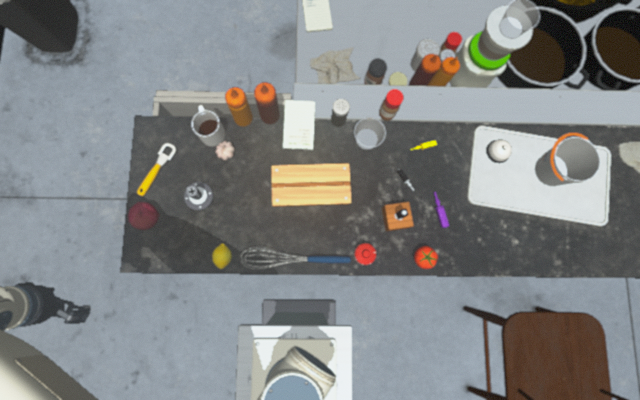

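View pics/side0.png

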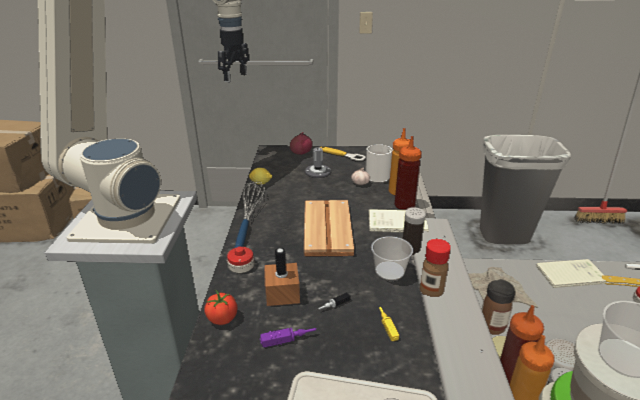

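The top view shows the board at (311,185), the rest with an upright black pick at (400,213) and the cap stand at (199,195). Candidates for the pick are the black upright one in the rest (400,213), a small black one lying at (405,180), a yellow one (424,145) and a purple one (441,210). By the description I choose the one in the rest. Next I measure and check it in a crop.

```bash
cat > m.py <<'E'
from h import *
import pickle
T=pickle.load(open('top0.pkl','rb'));S=pickle.load(open('side0.pkl','rb'))
save(S,'crop1.png',(250,235,360,325),6)
def near(w,x,y,r): return (np.hypot(w[...,0]-x,w[...,1]-y)<r)
for n,c in(('top',T),('side',S)):
    w=world(c); z=w[...,2]; print(n)
    wt=world(T)
    r0=wt[213,395]; st=wt[195,199]; b=wt[185,311]
    def rep(name,m):
        p=w[m]; 
        if len(p)<3: print(name,len(p)); return
        r=cv2.minAreaRect((p[:,:2]*1000).astype(np.float32))
        print(name,len(p),'med',np.median(p,0).round(4),'rect',np.round(r[0],1),np.round(r[1],1),round(r[2],1))
    rep('rest top',near(w,*r0[:2],.07)&(abs(z-.054)<.006))
    rep('pick top',near(w,*r0[:2],.06)&(z>.100))
    rep('handle',near(w,*r0[:2],.06)&(z>.075))
    rep('board top',near(w,*b[:2],.16)&(abs(z-.022)<.006))
    rep('cap',near(w,*st[:2],.06)&(z>.07))
    rep('stand',near(w,*st[:2],.06)&(z>.008)&(z<.05))
    rep('counter',near(w,*b[:2],.3)&(abs(z)<.008))
E
python3 m.py
```

```text
top
rest top 516 med [ 0.4536 -0.2831  0.0549] rect [ 458.2 -288.2] [70.5 70.3] 8.7
pick top 61 med [ 0.4578 -0.2868  0.1166] rect [ 457.9 -288.2] [19.6 19.9] 16.5
handle 83 med [ 0.4561 -0.2845  0.1144] rect [ 458.  -288.3] [19.8 21.4] 20.3
board top 2941 med [ 0.5508 -0.0365  0.0226] rect [599.2 -36.5] [215.7 230.1] 2.8
cap 84 med [0.5139 0.2891 0.0815] rect [514.  288.6] [27.8 27.3] 12.6
stand 391 med [0.5053 0.2814 0.0114] rect [513.7 289.9] [81.8 81.3] 72.4
counter 21733 med [ 0.5118 -0.0353  0.0011] rect [569.5 -39. ] [599.4 558.9] 89.9
side
rest top 661 med [ 0.4602 -0.302   0.0539] rect [ 457.9 -291. ] [70.  75.2] 8.4
pick top 118 med [ 0.4583 -0.2975  0.1133] rect [ 457.6 -292.3] [19.8 21.1] 20.6
handle 216 med [ 0.4583 -0.2986  0.1019] rect [ 457.8 -291.7] [20.5 22.4] 18.5
board top 2165 med [ 0.5537 -0.0587  0.0217] rect [551.4 -41.3] [119.8 236.5] 2.8
cap 57 med [0.5141 0.2803 0.0783] rect [513.6 284.8] [27.7 31.4] 35.6
stand 208 med [0.515  0.277  0.0138] rect [514.8 282.6] [78.4 72.6] 4.5
counter 14950 med [ 5.355e-01 -1.099e-01 -1.000e-04] rect [569.  -39.2] [598.8 560. ] 89.9
```

View pics/crop1.png

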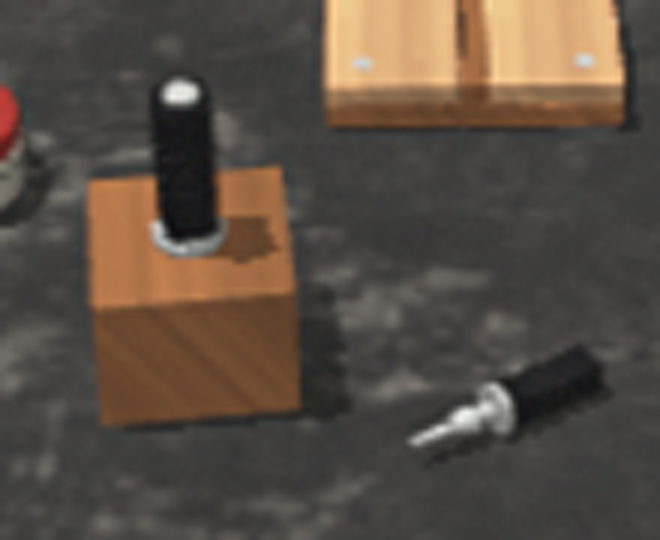

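The crop shows the rest's pick as the larger black-handled one (top cap at about (180,92) in the crop) and a smaller look-alike lying at about (500,400). So the one in the rest is right. Now I refine the groove line and check reachability for the whole route.

```bash
cat >> h.py <<'E'
def quat(psi):
    from scipy.spatial.transform import Rotation as R
    x=np.array([0,0,-1.]);y=np.array([np.cos(psi),np.sin(psi),0]);z=np.cross(x,y)
    q=R.from_matrix(np.stack([x,y,z],1)).as_quat(); return [float(v) for v in (q[3],q[0],q[1],q[2])]
E
cat > m2.py <<'E'
from h import *
import pickle
T=pickle.load(open('top0.pkl','rb'));S=pickle.load(open('side0.pkl','rb'))
for n,c in(('top',T),('side',S)):
    w=world(c); z=w[...,2]; d=w[...,:2]-[.551,-.037]
    m=(abs(d[...,0])<.072)&(abs(d[...,1])<.13)&(abs(z-.022)<.004)
    r=cv2.minAreaRect((w[m][:,:2]*1000).astype(np.float32)); print(n,np.round(r[0],1),np.round(r[1],1),round(r[2],2))
    g=(abs(d[...,0])<.03)&(abs(d[...,1])<.09)&(z<.0165)&(z>.005); p=w[g]
    if len(p)>10: print('groove',len(p),p[:,2].mean().round(4),np.polyfit(p[:,1]+.037,p[:,0],1).round(4))
    h=(np.hypot(w[...,0]-.458,w[...,1]+.288)<.03)&(z>.112); r=cv2.minAreaRect((w[h][:,:2]*1000).astype(np.float32)); print('pick',r)
yaw=np.radians(18)
for k in(-1,0,1,2):
    q=quat(yaw+k*np.pi/2)
    print(k,[None if (a:=ik(p,q)) is None else np.round(a,2).tolist() for p in([.458,-.288,.2],[.458,-.288,.085],[.55,.05,.1],[.56,-.12,.1],[.514,.289,.25],[.514,.289,.11])])
E
python3 m2.py
```

```text
top [552.1 -38.8] [121.3 230.2] 2.87
groove 215 0.0128 [-0.0501  0.5537]
pick ((457.5885009765625, -287.9737854003906), (18.93190574645996, 19.4215145111084), 4.18408203125)
side [551.4 -41.3] [119.8 236.5] 2.76
groove 165 0.0119 [-0.0489  0.5516]
pick ((457.69927978515625, -292.09136962890625), (19.860570907592773, 20.44782066345215), 24.103755950927734)
-1 [[-0.72, 0.25, -0.02, 1.3, 0.0, 2.11], [-0.72, 0.31, -0.24, 1.02, 0.0, 2.11], [-0.06, 0.32, -0.18, 1.07, 0.0, 2.77], [-0.36, 0.35, -0.13, 1.09, 0.0, 2.47], [0.37, 0.32, 0.21, 1.46, 0.0, -3.09], [0.37, 0.37, -0.08, 1.13, 0.0, -3.09]]
0 [[-0.72, 0.25, -0.02, 1.3, 0.0, 0.54], [-0.72, 0.31, -0.24, 1.02, 0.0, 0.54], [-0.06, 0.32, -0.18, 1.07, 0.0, 1.2], [-0.36, 0.35, -0.13, 1.09, 0.0, 0.9], [0.37, 0.32, 0.21, 1.46, 0.0, 1.63], [0.37, 0.37, -0.08, 1.13, 0.0, 1.63]]
1 [[-0.72, 0.25, -0.02, 1.3, 0.0, -1.03], [-0.72, 0.31, -0.24, 1.02, 0.0, -1.03], [-0.06, 0.32, -0.18, 1.07, 0.0, -0.38], [-0.36, 0.35, -0.13, 1.09, 0.0, -0.67], [0.37, 0.32, 0.21, 1.46, 0.0, 0.06], [0.37, 0.37, -0.08, 1.13, 0.0, 0.06]]
2 [[-0.72, 0.25, -0.02, 1.3, 0.0, -2.6], [-0.72, 0.31, -0.24, 1.02, 0.0, -2.6], [-0.06, 0.32, -0.18, 1.07, 0.0, -1.95], [-0.36, 0.35, -0.13, 1.09, 0.0, -2.24], [0.37, 0.32, 0.21, 1.46, 0.0, -1.52], [0.37, 0.37, -0.08, 1.13, 0.0, -1.52]]
```

```bash
cat > g.py <<'E'
from h import *
Q=quat(np.radians(108))
move_to([.458,-.2885,.20],Q)
c=snap('side'); 
print(move_l([.458,-.2885,.085],Q,.12,force_limit=12))
save(snap('side'),'a_side.png',(200,170,400,330),4)
clamp(); s=get_state(); print(s['t'],s['eef_pos'],s['finger_gap'],s['contact_force'])
if abs(s['finger_gap']*85-20)<6:
    print(move_l([.458,-.2885,.20],Q,.12)); 
    s=get_state(); print(s['t'],s['eef_pos'],s['finger_gap'],s['contact_force'])
c=snap('side'); save(c,'b_side.png',(200,120,400,320),4)
E
python3 g.py
```

```text
False
4.8083 [ 0.45810892 -0.2886181   0.08527666] 0.2073684858017404 [-0.83987521  0.81656739  3.84058583]
False
5.9167 [ 0.45771167 -0.28825857  0.19921524] 0.20868512359693195 [-0.07600569 -0.1129632   0.1323428 ]
```

View pics/b_side.png

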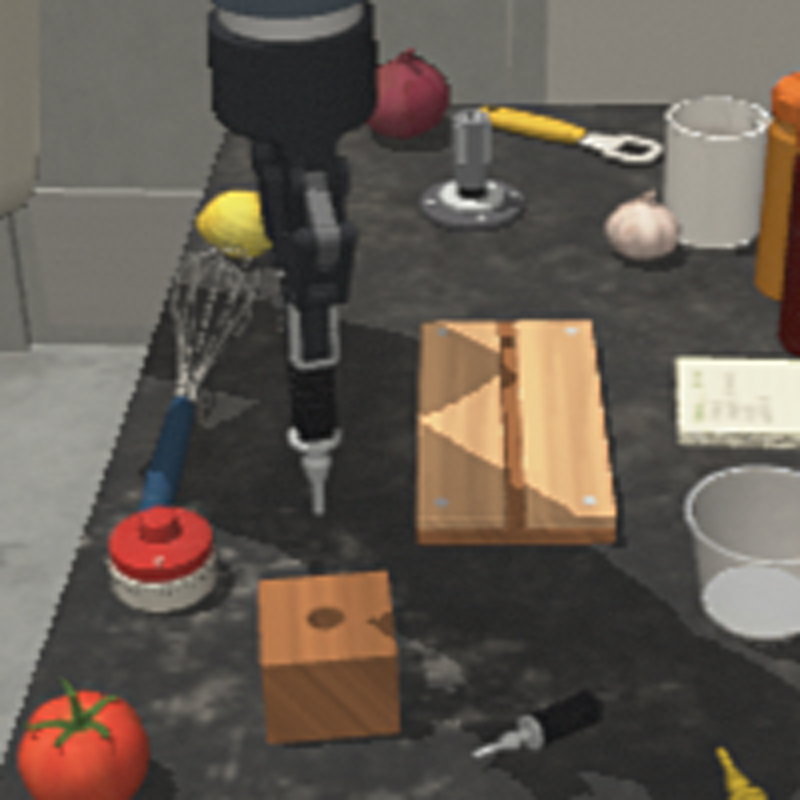

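The pick is held upright and free of the rest; its point is at about (319,513) in the crop, i.e. (279.7,248.2) in the full image. Next I go above seam_left and look.

```bash
cat > s1.py <<'E'
from h import *
Q=quat(np.radians(108)); s=get_state(); p=np.array(s['eef_pos']); c=snap('side')
print('tip expect',proj(c,p-[0,0,.077]),'seen 279.7 248.2')
d=np.array([-.0495,.9988,0]); m=np.array([.5526,-.0385,0]); L=m+.086*d
move_to((L+[0,0,.20]).tolist(),Q)
move_l((L+[0,0,.115]).tolist(),Q,.08)
s=get_state();print(s['t'],s['eef_pos'],s['contact_force'])
c=snap('side');save(c,'c_side.png',(270,160,370,260),6)
print('proj tip',proj(c,np.array(s['eef_pos'])-[0,0,.077]),'floor',proj(c,L+[0,0,.012]))
E
python3 s1.py
```

```text
tip expect (np.float64(280.0093369031744), np.float64(247.3528180708131)) seen 279.7 248.2
8.5333 [0.5486541  0.04739637 0.1155172 ] [ 0.6147687  -0.75275053 -0.99127389]
proj tip (np.float64(327.18268695756444), np.float64(199.5247713651342)) floor (np.float64(327.0101137796739), np.float64(207.69632363111864))
```

View pics/c_side.png

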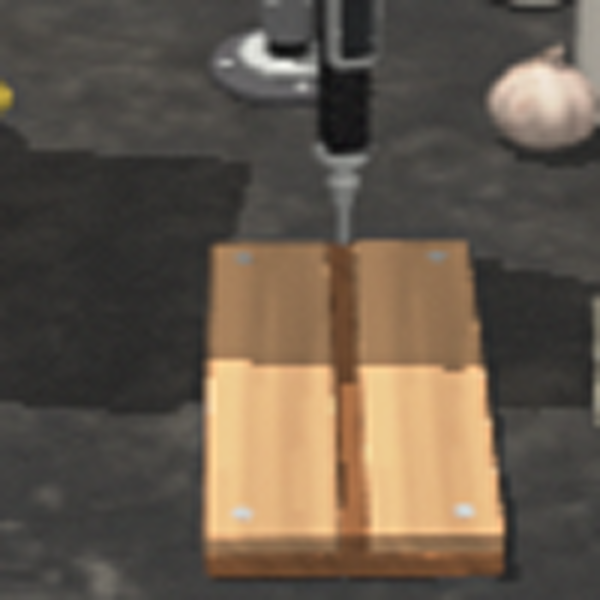

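The tip at crop (343,243) lines up with the groove centre (342). Descend, find the floor lightly, and run the seam.

```bash
cat > s2.py <<'E'
from h import *
Q=quat(np.radians(108))
d=np.array([-.0495,.9988,0]); m=np.array([.5526,-.0385,0]); L=m+.086*d;R=m-.087*d
hit=move_l((L+[0,0,.0865]).tolist(),Q,.02,force_limit=4)
s=get_state();z=s['eef_pos'][2];print(hit,s['t'],s['eef_pos'],s['contact_force'])
zr=z+.0012
if not(.084<z<.094): raise SystemExit
move_l((L+[0,0,zr]).tolist(),Q,.02)
s=get_state();print(s['t'],s['eef_pos'],s['contact_force'])
save(snap('side'),'d_side.png',(270,160,370,260),6)
for a in np.linspace(.086,-.087,5)[1:]:
    h=move_l((m+a*d+[0,0,zr]).tolist(),Q,.03,force_limit=10)
    s=get_state();print(h,s['t'],s['eef_pos'],s['contact_force'])
    if h: break
save(snap('side'),'e_side.png',(270,160,370,260),6)
E
python3 s2.py; cd pics; python3 -c "
import cv2;cv2.imwrite('de.png',cv2.resize(cv2.hconcat([cv2.imread('d_side.png'),cv2.imread('e_side.png')]),(800,400)))"
```

```text
True 9.775 [0.54832269 0.04740374 0.08859933] [0.24302415 0.46797853 4.2434502 ]
10.025 [0.5481773  0.04742404 0.08967408] [-0.07412566 -0.01203644  0.58725675]
False 11.6667 [0.55047435 0.00433406 0.08979779] [ 0.14692048  0.06045416 -1.0960576 ]
False 13.2583 [ 0.55259705 -0.03884958  0.08982715] [-0.24016956 -0.32424295 -0.36583454]
False 14.85 [ 0.55474402 -0.08204047  0.08983038] [ 0.56230563 -0.17224131 -0.73195088]
False 16.4417 [ 0.55690965 -0.12521755  0.08979066] [-0.60535013 -0.10372613 -0.22892258]
```

View pics/de.png

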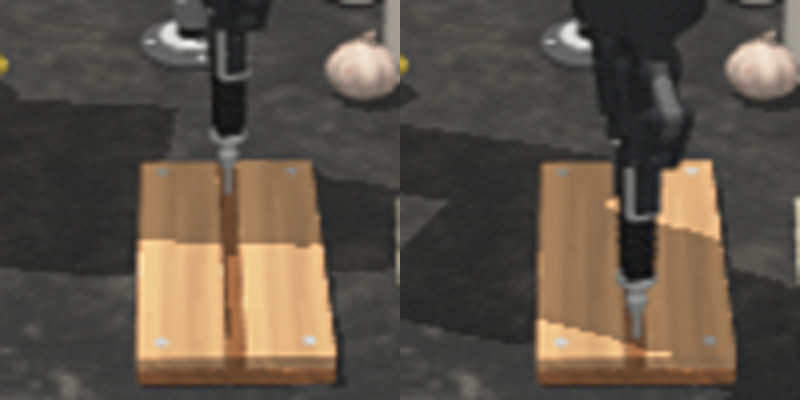

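The seam is done: the left panel shows the point in the groove at the far (left) end (229,190), the right panel at the near (right) end (636,335), with the floor confirmed by touch. Next, go above the cap.

```bash
cat > s3.py <<'E'
from h import *
Q=quat(np.radians(108)); p=np.array(get_state()['eef_pos'])
move_l([p[0],p[1],.20],Q,.1)
C=np.array([.514,.289,0])
move_to((C+[0,0,.20]).tolist(),Q)
move_l((C+[0,0,.165]).tolist(),Q,.08)
s=get_state();print(s['t'],s['eef_pos'],s['contact_force'])
c=snap('side');save(c,'f_side.png',(290,115,350,185),8)
print('tip',proj(c,np.array(s['eef_pos'])-[0,0,.077]),'rim',proj(c,C+[0,0,.082]))
g=c['img'].astype(int)
for n,(z0,z1) in dict(pin=(.092,.105),cap=(.05,.078)).items():
    for z in np.linspace(z0,z1,4):
        u,v=proj(c,C+[0,0,z]); v=int(round(v)); u=int(round(u)); print(n,v,round(proj(c,C+[0,0,z])[0],1),u-12,g[v,u-12:u+13].sum(1).tolist())
t=snap('top');save(t,'f_top.png',(150,140,250,240),6)
E
python3 s3.py
```

```text
19.875 [0.51419557 0.28879458 0.1651415 ] [ 0.25262388 -0.62388517 -0.99538965]
tip (np.float64(317.86447883667086), np.float64(146.5903061532474)) rim (np.float64(317.8124286751525), np.float64(148.34752316434754))
pin 145 317.8 306 [203, 197, 189, 171, 159, 154, 228, 325, 328, 320, 283, 284, 356, 308, 310, 314, 315, 316, 314, 315, 314, 318, 314, 316, 318]
pin 144 317.8 306 [219, 208, 196, 185, 169, 160, 231, 329, 330, 318, 282, 269, 359, 323, 314, 318, 324, 321, 320, 317, 324, 329, 319, 318, 321]
pin 143 317.8 306 [235, 227, 207, 198, 187, 161, 228, 322, 323, 317, 276, 253, 355, 322, 315, 318, 321, 323, 321, 318, 321, 328, 322, 316, 319]
pin 142 317.8 306 [251, 241, 217, 216, 197, 175, 227, 324, 324, 321, 280, 259, 354, 318, 314, 314, 319, 325, 322, 323, 326, 326, 319, 317, 322]
cap 158 317.9 306 [214, 216, 210, 210, 207, 209, 223, 256, 324, 370, 305, 256, 254, 250, 275, 318, 301, 228, 227, 223, 220, 211, 203, 190, 198]
cap 155 317.8 306 [142, 137, 142, 146, 147, 137, 173, 249, 325, 370, 314, 260, 254, 256, 276, 319, 295, 212, 205, 215, 222, 221, 215, 204, 200]
cap 152 317.8 306 [136, 137, 146, 148, 142, 139, 173, 260, 343, 360, 304, 253, 253, 251, 269, 313, 278, 151, 145, 154, 182, 210, 255, 282, 298]
cap 150 317.8 306 [157, 147, 139, 138, 133, 143, 174, 280, 385, 443, 442, 387, 414, 407, 288, 282, 335, 359, 403, 424, 437, 456, 477, 492, 508]
```

View pics/f_side.png

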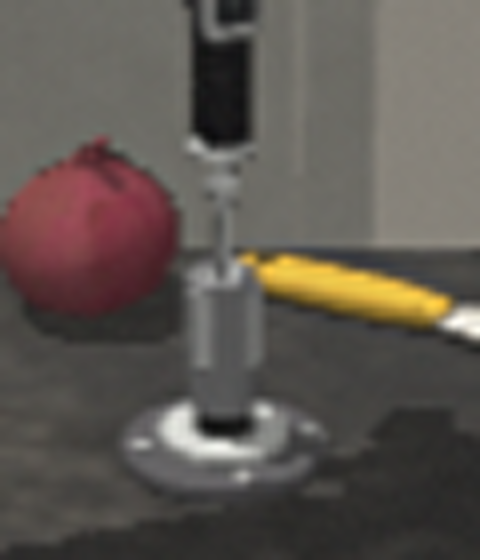

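Pin and cap axes both fall on column ≈317.4 in the side view (aligned within about 1 mm); the point sits just over the rim at crop (226,268). Now I insert with force logged.

```bash
cat > s4.py <<'E'
from h import *
Q=quat(np.radians(108)); C=np.array([.514,.289,0])
h=move_l((C+[0,0,.133]).tolist(),Q,.03,force_limit=4)
s=get_state();print(h,s['t'],s['eef_pos'],s['contact_force'].round(1))
if h: raise SystemExit
pk=0;clicked=False
for z in np.arange(.132,.1025,-.0006):
    h=move_l((C+[0,0,z]).tolist(),Q,.012,force_limit=12)
    s=get_state();F=s['contact_force'];f=F[2];pk=max(pk,f)
    print(round(z,4),s['eef_pos'][2].round(4),F.round(1),h)
    if pk>8 and f<pk-4: clicked=True
    if (clicked and f>15) or f>24 or h or np.hypot(F[0],F[1])>12: break
print('clicked',clicked,s['t'],s['eef_pos'],s['finger_gap'])
c=snap('side');save(c,'g_side.png',(290,115,350,185),8)
E
python3 s4.py
```

```text
False 21.1917 [0.51408558 0.28907455 0.13320487] [ 0.6  1.3 -0.9]
0.132 0.1321 [0.5 0.1 1.3] False
0.1314 0.1315 [0.6 1.7 1.4] False
0.1308 0.1308 [0.6 1.2 2. ] False
0.1302 0.1302 [0.6 2.7 2.7] False
0.1296 0.1296 [-0.8  1.3  2.7] False
0.129 0.1291 [0.1 1.8 3.6] False
0.1284 0.1284 [-0.2  1.9  3.5] False
0.1278 0.1278 [0.3 2.2 3.1] False
0.1272 0.1272 [0.1 2.1 3. ] False
0.1266 0.1266 [0.  4.2 3.4] False
0.126 0.126 [0.3 3.4 4. ] False
0.1254 0.1255 [0.1 3.6 4.8] False
0.1248 0.125 [-0.3  2.8  6. ] False
0.1242 0.1245 [-0.   3.4  6.5] False
0.1236 0.124 [-1.5  3.2  7.4] False
0.123 0.1235 [-0.5  4.3  8.5] False
0.1224 0.123 [-0.3  3.7  8.3] False
0.1218 0.1225 [-1.1  3.7  8.9] False
0.1212 0.1219 [-0.7  3.3  9.4] False
0.1206 0.1214 [0.2 3.3 9.1] False
0.12 0.1208 [-0.6  2.8  9.1] False
0.1194 0.1202 [-0.4  2.7 10.5] False
0.1188 0.1196 [-0.7  3.2  8.4] False
0.1182 0.1186 [0.8 3.6 5.9] False
0.1176 0.1169 [ 0.3  3.2 -2.2] False
0.117 0.1165 [ 0.2  3.3 -3.1] False
0.1164 0.1163 [ 0.6  3.  -2.8] False
0.1158 0.116 [-0.5  2.9  0.2] False
0.1152 0.1154 [-0.5  3.2  1.6] False
0.1146 0.1146 [-0.1  3.1  0.4] False
0.114 0.114 [-0.5  2.5  2.3] False
0.1134 0.1133 [0.9 3.1 0.3] False
0.1128 0.1128 [0.1 2.6 2.1] False
0.1122 0.1123 [0.6 3.  2.3] False
0.1116 0.1118 [0.1 3.3 3.9] False
0.111 0.1112 [0.3 3.  5. ] False
0.1104 0.1107 [-0.5  2.2  6.1] False
0.1098 0.1103 [-0.9  3.1  7. ] False
0.1092 0.1098 [-0.7  1.8  8. ] False
0.1086 0.1094 [-0.8  2.5 10.3] False
0.108 0.109 [-1.6  1.9 11.5] False
0.1074 0.1085 [-1.6  1.5 11.9] False
0.1068 0.108 [-1.9  2.5 13.3] False
0.1062 0.1076 [-1.3  2.4 14.5] False
0.1056 0.1071 [-2.3  1.6 14.7] False
0.105 0.1067 [-1.6  1.7 17.1] False
clicked True 32.6917 [0.51458831 0.28917249 0.10668328] 0.21349265630096237
```

View pics/g_side.png

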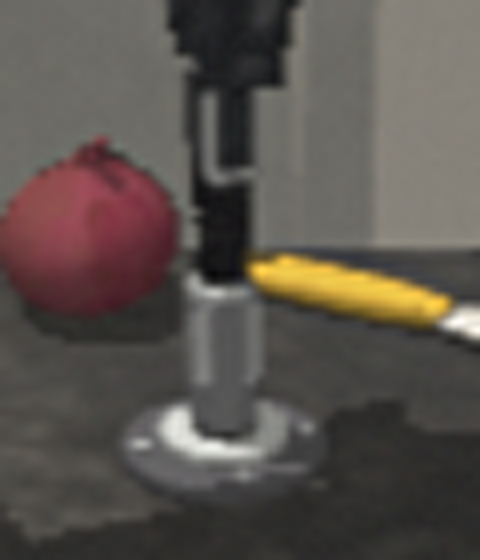

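The picture shows the flange on the rim at crop (222,285) and the cap sunk. Force peaked at 10.5 N, dropped at the click, then rebuilt once the TCP was below about 0.1125 (expected contact is 0.113). I check that it holds steady, then hand in.

```bash
python3 - <<'E'
from h import *
hold(0.8); s=get_state(); print(s['t'],s['eef_pos'],s['contact_force'].round(1),s['finger_gap'])
if s['contact_force'][2]>11: job_done(); print('done')
E
```

```text
33.5417 [0.51457398 0.28916194 0.10670812] [-3.   1.7 16. ] 0.2125438741413452
the job is handed in; nothing more can be done
done
```

The job is done and handed in at about 33.5 s on the robot's clock; the limit is 72 s. The interface gives no verdict.

- **Pick:** I took the larger black-handled pick from its rest and lifted it clear. The purple, yellow and smaller black ones were left alone.
- **Seam:** I touched the groove floor lightly at the left end, at about 4 N. I then ran the point about 1 mm above the floor from left to right at about 2.7 cm/s, with no side forces above 1 N.
- **Cap:** I pressed the pick in slowly. Force peaked at 10.5 N, fell away at the click, and built up again from about the height where the flange should meet the rim.
- **Last check:** the arm was still gripping the pick and pressing down with a steady 16 N. The cap had sunk about 6 mm by my estimate from the tool height.

Small disagreements: the top and side cameras differed by up to 4 mm in y, so I relied on the top view. A side force of 2 to 4 N showed during insertion, which suggests about 1 mm of misalignment. I kept the arm above the loose things but did not compare before and after pictures of them.

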